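# Shut the jar caddy's gate and drop its latch

### The job

The gate of the wooden jar caddy stands ajar. Lift its gravity latch bar by the tab, swing the gate shut against its spring buffer with the bar over the keeper's lip, and let the bar down fully into the keeper's notch, so that it holds the gate by itself once let go. Never force the bar hard against the keeper, and leave the jars and the other things on the worktop where they are.

Things in the scene. Friction and masses are not known exactly. Their poses are not given: they have to be found in the camera images.
- caddy: fixed wooden jar caddy, 120 deep (x) x 300 wide (y) x 100 high. Origin: centre of its underside on the worktop; x points from its open front to its back, y to its left, z up. A gate closes the front, save for a 30 mm post at the right end that carries the keeper.
- gate (a joint): angle (rad) of the front gate (256 long, 12 thick, 98 high) about its upright hinge at the left front corner. 0 = closed; grows as its right end swings out towards the robot; limits -0.07 and 1.2. It stays where left, but from about 26 mm before closed a spring buffer 252 mm from the hinge pushes it out with 0.11 N per mm: 1 to 4.5 N where the latch holds it.
- latch_bar (a joint): angle (rad) of the steel gravity latch bar (0.2 kg) on the gate's outer face. 0 = level on its stop; grows as its right end is lifted, to 0.22 at most; it falls by its own weight. Bar 8 thick, 18 high (level: z 76 to 94), its end 255 mm from the pivot, past the gate's free end.
- latch_pivot (a point): pivot of the latch bar, in the bar's centre plane: 40 mm along the gate from the hinge line, 30 mm outside the gate's centre plane, z 85. Axes as the gate's: x square to the gate pointing inward, y along it towards the hinge, z up.
- gate_hinge (a point): point on the gate's upright hinge line (in the gate's centre plane), 85 mm above the worktop. Axes as the gate's: x square to the gate pointing inward, y along it towards the hinge, z up.
- tab_grip (a point): grip point in the upright steel lifting tab on the latch bar. Tab 12 thick (across the gate: pinch it that way), 24 wide along the bar, from z 94 to 156 when level. The point is on its centre, z 140 when level: 154 mm along the bar from the pivot and 55 above the bar's centre line. x square to the gate inward, y along the bar to the pivot, z up the tab.
- keeper: fixed steel bracket on the caddy's right front post. Origin on the post's outer face, z 85, 280 mm right of the hinge line; axes as the caddy's. It carries the keeper, a U open at the top, 20 long in y, its notch 12 wide for the 8 mm bar: see point notch_nominal. The keeper takes up to 18 N.
- notch_nominal (a point): nominal notch centre, 24 mm out from body keeper's origin, z 85. The U is clamped in a slot, really up to 13 mm further in or out: not measured, feel for it. Outer lip 10 thick, square, no ramp, top 16 mm above the level bar's underside: the bar clears it above 0.075 rad. Inner wall 5 thick, 43 mm higher than the lip: a raised bar passes the lip and stops at this wall.
- spice_a: spice jar with black lid, 45 dia x 105, standing in the caddy; a bystander, origin at its underside's centre
- spice_b: spice jar with black lid, 44 dia x 105, standing in the caddy; a bystander, origin at its underside's centre
- honey_jar: squat glass jar with black lid, 65 dia x 86, standing in the caddy; a bystander, origin at its underside's centre
- board: wooden chopping board 200x300x22 lying left of the caddy; a bystander, origin at its underside's centre
- mug_blue: two-tone mug 94 high, to the front right; a bystander, origin at its underside's centre
- pepper_mill: dark wooden mill 58 dia x 170, right of the caddy; a bystander, origin at its underside's centre
- oil_bottle: tall clear bottle 61 dia x 268, right of the caddy; a bystander, origin at its underside's centre
- peeler: white peeler 170 long lying front left; a bystander, origin at its underside's centre

How it is judged:
By the outcome, as a careful person would: the job done as asked, in the order asked, and still so for the second after the job is handed in, with the robot touching nothing.
It also fails if it takes over 40 s, if anything falls off the work surface, if the arm or the gripper's body presses on something with over 40 N, if the wrist force passes 120 N, or if a joint passes its speed limit or range.

### The arm

A 6-joint arm with a two-finger parallel gripper is mounted at the origin on the work surface; the furniture and walls round the work are solid. World frame = base frame: x ahead of the robot, y to its left, z up, the work surface at z = 0. Lengths are in m, angles in degrees, forces in N, time in s.
With the tool pointing down it reaches from about 0.325 to 0.85 m from the base axis. Payload 15.5 kg.
Tool frame: the origin (TCP) lies on the centre line of the jaws, within the pads' length; the fingertips stand 19 mm ahead of it and the grasp point (between the pads) is the TCP; z points along the fingers, y is the line along which they close (so a half turn about z gives the same grasp; the last joint's range is limited). The gripper opens to 91 mm and grips with 3 to 60 N. Pads are 32 mm wide; open, the fingers measure 118 mm over their backs; the gripper's body (76 mm by 178 mm) begins 60 mm behind the grasp point.
Start: joints at [-77.034, 28.281, 77.091, -0, 74.628, -5.472], TCP at [0.198, -0.593, 0.233] pointing down, gripper open.
Joint ranges: [-166.48, 166.48], [-47.26, 123.95], [12.59, 153.08], [-70.14, 250.14], [6.76, 159.57], [-176.63, 176.63]. Speed limits (degrees/s): [108.29, 108.29, 147.25, 172.46, 172.46, 172.46].

### API

Orientations are given as [roll, pitch, yaw] about the fixed x, y, z axes, in that order (R = Rz(yaw) Ry(pitch) Rx(roll)).
In Python, from plant import get_state, vision, manip gives the robot as it stands. The module is installed in compiled form; this text tells all that it offers.
- The arm moves only by the tool play_rows, never from a script. Its arguments are lists of equal length, an entry for each row: "slide": the shift along the tool's x, y, z in mm, a list of three; "turn": the turn, a rotation vector about the tool's x, y, z in degrees, a list of three; "hand": the closure, from 0 (fully open) to 1 (shut). A call has 1 to 20 rows; each row is the pose to reach, as a shift and turn from the pose commanded when the call began, along the tool's axes at that moment; what a row does not reach only later rows make up. A row lasts 1/8 s, in which the tool goes at most 62.5 mm and 10.7 degrees, less where a joint would pass 70% of its speed; a pose out of reach is approached as far as the arm can. A call with a gripper value outside its range is refused whole. The fingers move at their own pace and stop on an object; "grip_force" is the grip in N (left out, the last holds). Time passes only in rows, so rows that repeat a pose let the fingers close. It gives the time, the measured TCP pose, the force, the opening and the grip force at its end, in the units of the state.
- get_state(): the state, without advancing time (a new reading comes with each control period).
- vision.camera(name): name is "side" or "top"; returns (picture, depth): 384x512x3 uint8, blue, green, red; 384x512 float32, m along the optical axis (not along the pixel's ray), 0 where there is no reading.
- vision.camera_model(name): a dict with "vertical_fov" (degrees; the focal length in pixels is half the picture's height over the tangent of half this angle, whatever the lens; pixels are square), "cx", "cy" (the principal point, pixels), "R" (3x3) and "t" (3): a world point X has camera coordinates R X + t. Camera axes: x right, y down, z forward; pixel columns grow to the right and rows downward; lengths in m; the calibration is good to about 2 mm. A picture is of the moment at which its call begins. camera_model takes no time and is no camera call.
- manip.close_job(): hands the job in; it is judged then, once.
The state is a dict: "time": time; "joints": joint angles; "qvel": joint speeds; "effort": joint torques, N m; "position": TCP position; "tool_rot": TCP orientation; "ft_force": force on the tool from outside, world axes, zero at the start; "wrist_torque": the same for the moment, N m; "gripper_width": finger opening in m; "grip_force": force on a finger pad.
Only numpy, scipy, OpenCV 4.12 (cv2) and the standard library are available. Lean on these libraries where they do the work, as an engineer would, in place of code of your own. Each camera call takes 0.05 s, during which the arm holds its last target. There are 200 camera calls.

## Working session

There is one attempt and no reset: what is moved stays moved. The work goes in short steps, Python scripts to look and compute and a tool call to move; the robot and the scene stay as the last step left them, time stands still between calls to the robot, and variables do not carry over. Pictures are saved under pics/ and viewed, at most 10 in all, crops included, and the job is handed in when it is done.

Besides the shell and the picture viewer there is one more tool, called after ">>>" as a command line: name --argument value ..., lists and objects as JSON in quotes. play_rows: Moves the arm, as the interface text tells. Its arguments: {"type":"object","properties":{"slide":{"type":"array","items":{"type":"array","items":{"type":"number"}}},"turn":{"type":"array","items":{"type":"array","items":{"type":"number"}}},"hand":{"type":"array","items":{"type":"number"}},"grip_force":{"type":"number"}},"required":["slide","turn","hand"]}

```bash
mkdir -p pics; python3 - <<'E'
from plant import get_state, vision
import cv2,numpy as np
for n in("side","top"):
    p,d=vision.camera(n); cv2.imwrite(f"pics/{n}0.png",cv2.resize(p,(800,600))); np.savez(f"{n}0.npz",p=p,d=d)
    m=vision.camera_model(n);print(n,{k:np.round(v,3).tolist() for k,v in m.items()})
s=get_state();print({k:np.round(v,3).tolist() for k,v in s.items()})
E
```

```text
side {'vertical_fov': 57.848, 'cx': 251.119, 'cy': 192.205, 'R': [[0.492, 0.871, -0.011], [0.338, -0.203, -0.919], [-0.802, 0.448, -0.394]], 't': [-0.236, -0.082, 1.477]}
top {'vertical_fov': 44.835, 'cx': 260.979, 'cy': 194.91, 'R': [[0.023, -1.0, 0.004], [-0.998, -0.023, -0.052], [0.052, -0.003, -0.999]], 't': [-0.057, 0.534, 1.555]}
{'time': 0.1, 'joints': [-77.031, 28.309, 77.122, -0.001, 74.627, -5.473], 'qvel': [0.046, -0.153, 0.0, 0.045, -0.049, 0.024], 'effort': [0.0, -88.024, -38.255, 0.071, 0.048, -0.0], 'position': [0.198, -0.593, 0.232], 'tool_rot': [-179.942, -0.004, 18.442], 'ft_force': [0.224, -0.68, -0.67], 'wrist_torque': [0.06, -0.028, -0.01], 'grip_force': 0.0, 'gripper_width': 0.091}
```

View pics/side0.png

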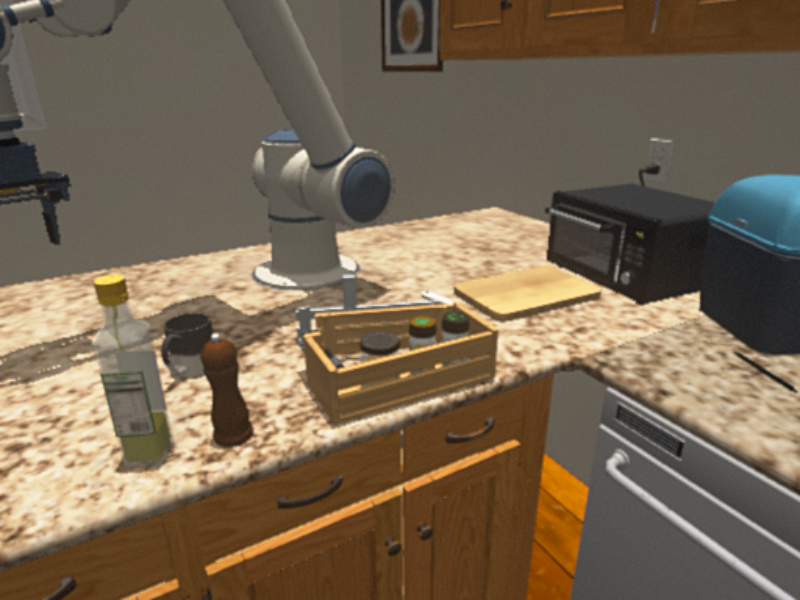

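View pics/top0.png

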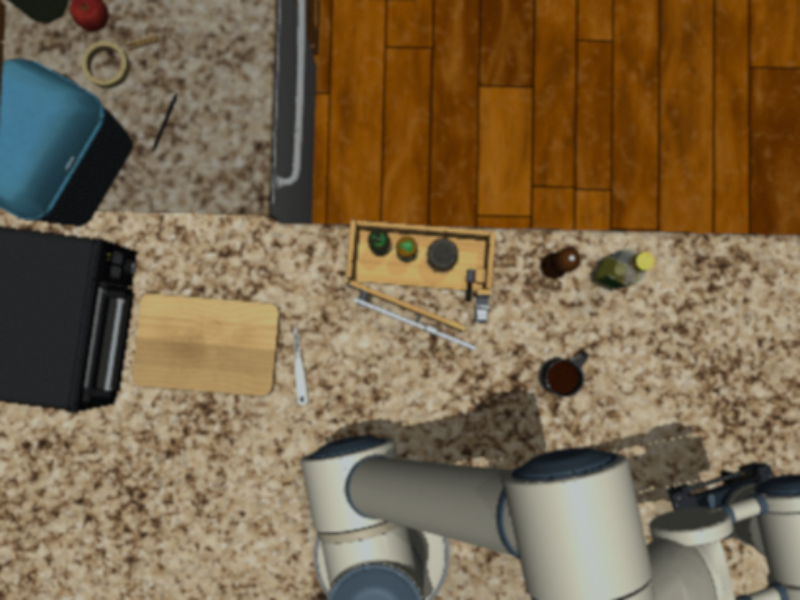

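The side view shows the gate ajar, with the tab near (350,290). In the top view the caddy spans (350-495, 222-290), the bar runs from (358,300) to (475,347), and the keeper is near (482,310). I'll take an enlarged crop of the top view next.

```bash
cat > h.py <<'E'
import numpy as np
from plant import vision
def cam(n):
    m=vision.camera_model(n); f=192/np.tan(np.radians(m["vertical_fov"])/2)
    return f,m["cx"],m["cy"],np.array(m["R"]),np.array(m["t"])
def at_z(n,u,v,z):
    f,cx,cy,R,t=cam(n); r=R.T@np.array([(u-cx)/f,(v-cy)/f,1]); c=-R.T@t
    return c+r*(z-c[2])/r[2]
def cloud(n,d):
    f,cx,cy,R,t=cam(n); v,u=np.mgrid[:384,:512]
    P=np.stack([(u-cx)/f*d,(v-cy)/f*d,d],-1); return (P-t)@R
E
python3 - <<'E'
import cv2,numpy as np
from h import *
a=np.load("top0.npz");p=a["p"]
c=cv2.resize(p[138:228,218:322],None,fx=7,fy=6.6,interpolation=cv2.INTER_CUBIC)
c=cv2.resize(p[138:223,218:326],None,fx=7,fy=7,interpolation=cv2.INTER_CUBIC)
cv2.imwrite("pics/topc.png",c)
b=np.load("side0.npz");q=b["p"]
cv2.imwrite("pics/sidec.png",cv2.resize(q[170:270,185:320],None,fx=5.9,fy=5.9,interpolation=cv2.INTER_CUBIC))
P=cloud("top",a["d"]);w=P[138:223,218:326].reshape(-1,3)
print(np.histogram(w[:,2],bins=np.arange(-.01,.2,.01)))
t=w[(w[:,2]>.12)];print(t.round(3).tolist())
Q=cloud("side",b["d"])[170:270,185:320].reshape(-1,3)
k=Q[(Q[:,2]>.115)&(Q[:,2]<.17)&(abs(Q[:,0]-.55)<.3)];print(len(k),k[:60].round(3).tolist())
E
```

```text
(array([1805, 2402, 1532,  167,   79,   84,  159,  196,  139,  164, 1027,
        410,  170,  138,    9,    5,   27,    2,    0,    0]), array([-0.01,  0.  ,  0.01,  0.02,  0.03,  0.04,  0.05,  0.06,  0.07,
        0.08,  0.09,  0.1 ,  0.11,  0.12,  0.13,  0.14,  0.15,  0.16,
        0.17,  0.18,  0.19]))
[[0.454, -0.041, 1.581], [0.454, -0.041, 1.581], [0.454, -0.041, 1.581], [0.454, -0.041, 1.581], [0.454, -0.041, 1.581], [0.454, -0.041, 1.581], [0.683, 0.022, 0.12], [0.679, 0.025, 0.122], [0.679, 0.022, 0.123], [0.68, 0.016, 0.121], [0.68, 0.013, 0.121], [0.677, 0.025, 0.121], [0.677, 0.022, 0.121], [0.676, 0.019, 0.122], [0.677, 0.016, 0.121], [0.677, 0.012, 0.122], [0.677, 0.009, 0.121], [0.673, 0.018, 0.127], [0.674, 0.016, 0.12], [0.673, 0.006, 0.125], [0.67, 0.031, 0.122], [0.67, 0.025, 0.122], [0.67, 0.019, 0.121], [0.67, 0.015, 0.121], [0.67, 0.006, 0.124], [0.67, 0.003, 0.128], [0.667, 0.041, 0.121], [0.666, 0.037, 0.123], [0.667, 0.006, 0.12], [0.668, 0.003, 0.12], [0.668, -0.026, 0.121], [0.668, -0.032, 0.12], [0.668, -0.035, 0.12], [0.668, -0.045, 0.123], [0.664, 0.037,
[... 4949 characters left out ...]
-0.088, 0.15], [0.488, -0.085, 0.15], [0.49, -0.083, 0.15], [0.484, -0.102, 0.149], [0.486, -0.1, 0.149], [0.486, -0.097, 0.149], [0.487, -0.094, 0.148], [0.487, -0.091, 0.148], [0.489, -0.089, 0.148], [0.489, -0.086, 0.147], [0.49, -0.083, 0.147], [0.481, -0.101, 0.144], [0.484, -0.099, 0.145], [0.485, -0.097, 0.145], [0.486, -0.094, 0.145], [0.486, -0.091, 0.144], [0.49, -0.089, 0.145], [0.489, -0.086, 0.144], [0.493, -0.084, 0.145], [0.483, -0.102, 0.142], [0.485, -0.1, 0.142], [0.487, -0.097, 0.143], [0.486, -0.094, 0.142], [0.489, -0.092, 0.142], [0.486, -0.088, 0.141], [0.489, -0.086, 0.141], [0.487, -0.082, 0.139], [0.481, -0.101, 0.138], [0.483, -0.099, 0.139], [0.487, -0.097, 0.14]]
```

View pics/topc.png

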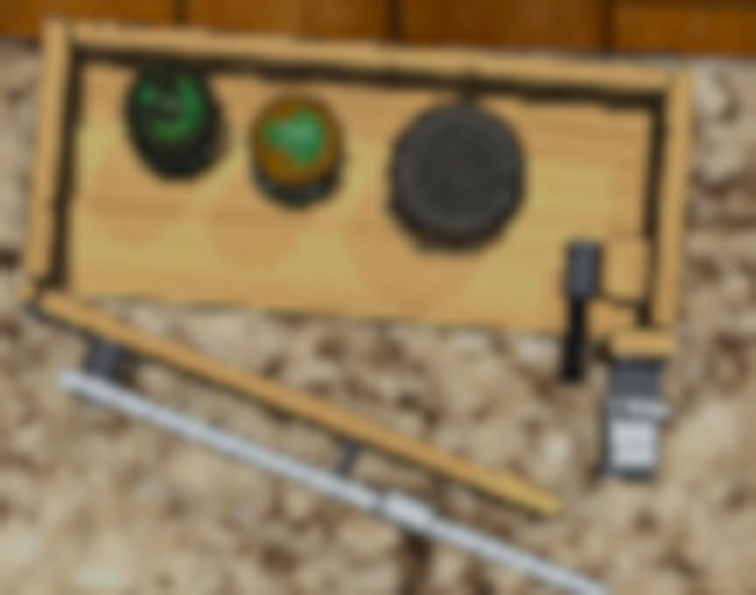

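View pics/sidec.png

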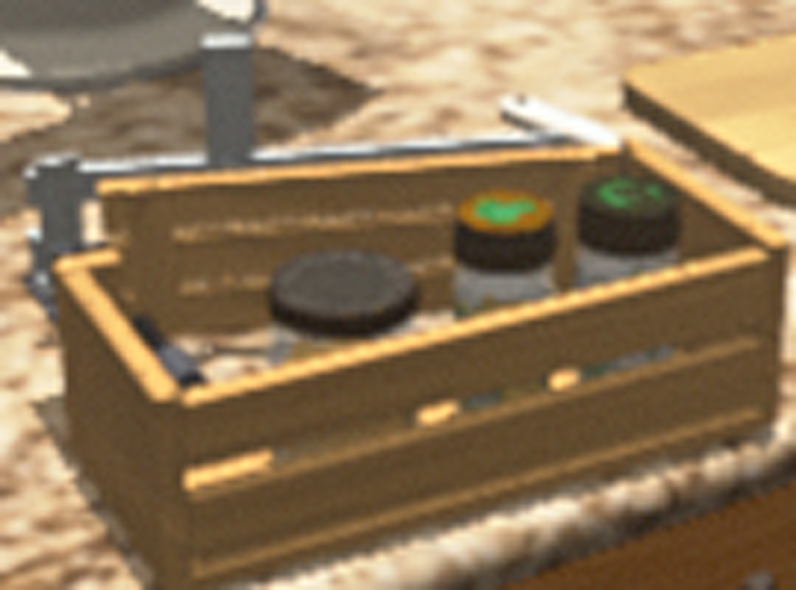

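```bash
python3 - <<'E'
from h import *
a=np.load("top0.npz");P=cloud("top",a["d"])
g=lambda x,y,z:at_z("top",(x+.5)/7-.5+218,(y+.5)/7-.5+138,z)
for n,x,y,z in [("gateL",45,300,.098),("gateR",555,503,.098),("barL",65,379,.094),("barR",600,588,.094),("tab",408,508,.156),("bl",57,30,.1),("br",690,80,.1),("fr",672,345,.1),("fl",32,298,.1),("kwall",632,408,.135)]:
    print(n,g(x,y,z).round(4))
h=g(45,300,.098);e=g(555,503,.098);d=(e-h)[:2];print("len",np.hypot(*d),np.degrees(np.arctan2(d[0],-d[1])))
h=g(65,379,.094);e=g(600,588,.094);d=(e-h)[:2];print("len",np.hypot(*d),np.degrees(np.arctan2(d[0],-d[1])))
d=(g(690,80,.1)-g(57,30,.1))[:2];print("back",np.hypot(*d),np.degrees(np.arctan2(d[0],-d[1])))
print("keeper col x,z by row (col of crop 632 ->308)")
for v in range(188,207): print(v,P[v,306:311].round(3)[:,[0,2]].tolist())
E
```

```text
gateL [0.5746 0.0746 0.098 ]
gateR [ 0.4872 -0.1599  0.098 ]
barL [0.5389 0.0648 0.094 ]
barR [ 0.4491 -0.1814  0.094 ]
tab [ 0.4823 -0.091   0.156 ]
bl [0.6984 0.0722 0.1   ]
br [ 0.6821 -0.2179  0.1   ]
fr [ 0.5604 -0.2117  0.1   ]
fl [0.5752 0.0804 0.1   ]
kwall [ 0.5294 -0.1903  0.135 ]
len 0.2501588686322078 -20.428578650446998
len 0.2620608029452104 -20.044687690352568
back 0.2905699368129777 -3.22068222148556
keeper col x,z by row (col of crop 632 ->308)
188 [[0.556, 0.103], [0.556, 0.107], [0.556, 0.104], [0.557, 0.095], [0.556, 0.105]]
189 [[0.554, 0.084], [0.554, 0.087], [0.554, 0.084], [0.554, 0.095], [0.554, 0.095]]
190 [[0.552, 0.072], [0.552, 0.07], [0.552, 0.072], [0.552, 0.066], [0.552, 0.07]]
191 [[0.548, 0.071], [0.548, 0.071], [0.548, 0.072], [0.549, 0.062], [0.549, 0.062]]
192 [[0.545, 0.07], [0.545, 0.067], [0.545, 0.071], [0.546, 0.068], [0.546, 0.065]]
193 [[0.542, 0.066], [0.542, 0.065], [0.542, 0.07], [0.542, 0.065], [0.543, 0.059]]
194 [[0.539, 0.063], [0.539, 0.063], [0.539, 0.066], [0.539, 0.067], [0.539, 0.061]]
195 [[0.533, 0.115], [0.532, 0.135], [0.532
[... 273 characters left out ...]
078], [0.526, 0.072]]
199 [[0.522, 0.071], [0.522, 0.073], [0.523, 0.071], [0.523, 0.072], [0.523, 0.063]]
200 [[0.519, 0.067], [0.519, 0.076], [0.519, 0.071], [0.519, 0.077], [0.519, 0.069]]
201 [[0.515, 0.09], [0.515, 0.091], [0.515, 0.09], [0.515, 0.099], [0.515, 0.095]]
202 [[0.512, 0.09], [0.512, 0.087], [0.512, 0.091], [0.512, 0.094], [0.512, 0.091]]
203 [[0.508, 0.096], [0.509, 0.092], [0.509, 0.095], [0.509, 0.098], [0.509, 0.092]]
204 [[0.507, 0.057], [0.506, 0.078], [0.506, 0.082], [0.506, 0.088], [0.506, 0.092]]
205 [[0.503, 0.073], [0.503, 0.069], [0.503, 0.068], [0.503, 0.072], [0.503, 0.069]]
206 [[0.502, -0.001], [0.502, 0.004], [0.502, 0.006], [0.502, -0.002], [0.502, 0.007]]
```

The top crop shows the bar from (65,380) to (600,588), the tab at (408,508), and the keeper wall at about y=408 with the lip just below it. Depth puts the notch centre near x=0.522, about 7 mm further out than nominal. I fit the hinge at about (0.577, 0.082), the caddy yaw at -3.2° and the gate angle at about 17°.

```bash
cat >> h.py <<'E'
from scipy.spatial.transform import Rotation as Ro
from plant import get_state
H=np.array([.577,.082]); CY=-3.2
def pose(gdeg,a,dz=0,H=H,back=0):
    w=np.radians(CY-gdeg); n=np.array([np.cos(w),np.sin(w),0]); d=np.array([n[1],-n[0],0])
    s=.154*np.cos(a)-.055*np.sin(a); z=.085+.154*np.sin(a)+.055*np.cos(a)
    p=np.array([*H,0])+(.04+s)*d-.03*n; p[2]=z+dz
    # lifting: the right end (d) goes up: rotation about axis d x z
    ax=np.cross(d,[0,0,1])
    R=Ro.from_rotvec(ax*a)*Ro.from_euler("xyz",[180,0,90+CY-gdeg],degrees=True)
    return p,R
def cur():
    s=get_state(); return np.array(s["position"]),Ro.from_euler("xyz",s["tool_rot"],degrees=True)
def rel(p,R,c=None):
    p0,R0=c or cur(); return (R0.inv().apply(p-p0)*1000).round(1).tolist(),(R0.inv()*R).as_rotvec(degrees=True).round(2).tolist()
E
python3 - <<'E'
from h import *
p,R=pose(17,0);print(p,R.as_euler("xyz",degrees=True)); print(pose(17,.13)[0]-p, pose(17,.13)[1].as_matrix().round(3))
print(rel(pose(17,0,.07)[0],R),rel(p,R))
E
```

```text
[ 0.48185736 -0.0897087   0.14      ] [180.    0.   69.8]
[0.00291064 0.00791088 0.01949956] [[ 0.342  0.938 -0.045]
 [ 0.931 -0.345 -0.122]
 [-0.13   0.    -0.992]]
([428.7, -387.1, 22.9], [-0.05, -0.03, -51.36]) ([428.7, -387.1, 92.9], [-0.05, -0.03, -51.36])
```

>>> play_rows --slide '[[33,-30,2],[66,-60,4],[99,-89,5],[132,-119,7],[165,-149,9],[198,-179,11],[231,-208,12],[264,-238,14],[297,-268,16],[330,-298,18],[363,-328,20],[396,-357,21],[428.7,-387,23],[428.7,-387,23],[428.7,-387,23]]' --turn '[[0,0,-4],[0,0,-8],[0,0,-12],[0,0,-16],[0,0,-20],[0,0,-24],[0,0,-28],[0,0,-32],[0,0,-36],[0,0,-40],[0,0,-44],[0,0,-48],[0,0,-51.4],[0,0,-51.4],[0,0,-51.4]]' --hand '[0,0,0,0,0,0,0,0,0,0,0,0,0,0,0]' --grip_force 12

```text
time: 1.98
position: [0.4817, -0.0903, 0.2097]
tool_rot: [-180.0, 0.0, 69.8]
ft_force: [-0.2, -0.8, 0.1]
gripper_width: 0.0912
grip_force: 0.0
```

```bash
python3 - <<'E'
from h import *
import cv2
p,d=vision.camera("side");cv2.imwrite("pics/side1.png",cv2.resize(p[130:270,170:340],None,fx=4.2,fy=4.2,interpolation=cv2.INTER_CUBIC))
print(get_state()["position"],get_state()["tool_rot"],rel(*pose(17,0)))
E
```

```text
[ 0.4815814  -0.09066634  0.20980832] [-1.79976882e+02  1.21228025e-02  6.97972726e+01] ([1.0, -0.0, 69.8], [-0.02, 0.01, -0.0])
```

View pics/side1.png

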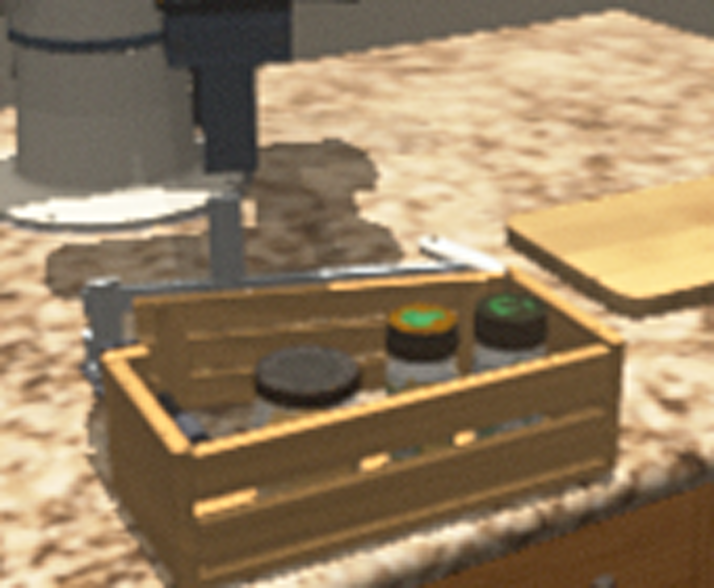

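The view shows the finger at (228,130) directly above the tab at (228,240), so they are lined up. I'll lower and grip.

>>> play_rows --slide '[[0,0,25],[0,0,50],[0,0,70],[0,0,70],[0,0,70],[0,0,70],[0,0,70],[0,0,70],[0,0,70],[0,0,70]]' --turn '[[0,0,0],[0,0,0],[0,0,0],[0,0,0],[0,0,0],[0,0,0],[0,0,0],[0,0,0],[0,0,0],[0,0,0]]' --hand '[0,0,0,0,0.5,0.7,1,1,1,1]' --grip_force 12

```text
time: 3.28
position: [0.482, -0.0902, 0.1399]
tool_rot: [180.0, -0.0, 69.8]
ft_force: [0.1, -0.2, 0.2]
gripper_width: 0.0343
grip_force: 0.0
```

```bash
python3 - <<'E'
from h import *
s=get_state();print({k:np.round(s[k],3).tolist() for k in("time","position","tool_rot","ft_force","gripper_width","grip_force","wrist_torque")})
c=pose(17,0)
for a in (.045,.09,.13): print(rel(*pose(17,a),c=c))
E
```

```text
{'time': 3.275, 'position': [0.482, -0.09, 0.14], 'tool_rot': [179.999, -0.0, 69.841], 'ft_force': [0.113, -0.203, 0.239], 'gripper_width': 0.034, 'grip_force': 0.0, 'wrist_torque': [-0.105, -0.034, 0.05]}
([2.6, 0.0, -6.9], [0.0, -2.58, -0.0])
([5.6, 0.0, -13.6], [0.0, -5.16, -0.0])
([8.4, 0.0, -19.5], [-0.0, -7.45, -0.0])
```

Fingers still closing.

>>> play_rows --slide '[[0,0,0],[0,0,0],[0,0,0],[0,0,0],[0,0,0],[0,0,0]]' --turn '[[0,0,0],[0,0,0],[0,0,0],[0,0,0],[0,0,0],[0,0,0]]' --hand '[1,1,1,1,1,1]'

```text
time: 4.03
position: [0.4819, -0.0902, 0.1399]
tool_rot: [-180.0, -0.0, 69.8]
ft_force: [-1.1, -0.1, 0.6]
gripper_width: 0.012
grip_force: 12.0
```

>>> play_rows --slide '[[1.2,0,-3.5],[2.6,0,-6.9],[4,0,-10.3],[5.6,0,-13.6],[7,0,-16.6],[8.4,0,-19.5],[8.4,0,-19.5],[8.4,0,-19.5]]' --turn '[[0,-1.3,0],[0,-2.58,0],[0,-3.9,0],[0,-5.16,0],[0,-6.3,0],[0,-7.45,0],[0,-7.45,0],[0,-7.45,0]]' --hand '[1,1,1,1,1,1,1,1]'

```text
time: 5.03
position: [0.4849, -0.0823, 0.1594]
tool_rot: [180.0, 7.4, 69.8]
ft_force: [0.2, 2.5, -3.9]
gripper_width: 0.0119
grip_force: 12.0
```

```bash
python3 - <<'E'
from h import *
import cv2
p,d=vision.camera("side");cv2.imwrite("pics/side2.png",cv2.resize(p[170:260,180:290],None,fx=6,fy=6,interpolation=cv2.INTER_CUBIC))
c=pose(17,.13)
for g in (15,13,11,9,7,6,5,4,3,2,1.5,1,.5): print(g,rel(*pose(g,.13),c=c))
E
```

```text
15 ([-0.9, 6.5, 0.1], [-0.26, 0.0, -1.98])
13 ([-1.6, 13.0, 0.2], [-0.52, 0.0, -3.97])
11 ([-2.1, 19.6, 0.3], [-0.78, 0.0, -5.95])
9 ([-2.3, 26.1, 0.3], [-1.04, 0.0, -7.93])
7 ([-2.4, 32.7, 0.3], [-1.3, 0.0, -9.92])
6 ([-2.3, 36.0, 0.3], [-1.43, 0.0, -10.91])
5 ([-2.2, 39.2, 0.3], [-1.56, 0.0, -11.9])
4 ([-2.0, 42.5, 0.3], [-1.69, 0.0, -12.89])
3 ([-1.7, 45.8, 0.2], [-1.81, 0.0, -13.88])
2 ([-1.4, 49.1, 0.2], [-1.94, 0.0, -14.87])
1.5 ([-1.3, 50.7, 0.2], [-2.01, 0.0, -15.37])
1 ([-1.1, 52.3, 0.1], [-2.07, 0.0, -15.86])
0.5 ([-0.9, 53.9, 0.1], [-2.14, 0.0, -16.36])
```

View pics/side2.png

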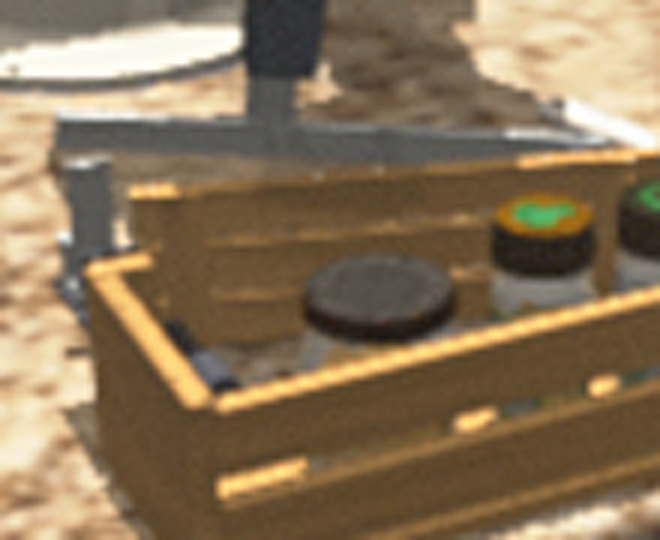

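The bar is clearly lifted, its end at (60,130) above the keeper at (85,160). Now I'll swing the gate in to 6°.

>>> play_rows --slide '[[-0.5,3.2,0],[-0.9,6.5,0.1],[-1.3,9.8,0.1],[-1.6,13,0.2],[-1.9,16.3,0.2],[-2.1,19.6,0.3],[-2.2,22.8,0.3],[-2.3,26.1,0.3],[-2.4,29.4,0.3],[-2.4,32.7,0.3],[-2.3,36,0.3],[-2.3,36,0.3],[-2.3,36,0.3]]' --turn '[[-0.13,0,-1],[-0.26,0,-1.98],[-0.39,0,-3],[-0.52,0,-3.97],[-0.65,0,-5],[-0.78,0,-5.95],[-0.9,0,-7],[-1.04,0,-7.93],[-1.17,0,-9],[-1.3,0,-9.92],[-1.43,0,-10.91],[-1.43,0,-10.91],[-1.43,0,-10.91]]' --hand '[1,1,1,1,1,1,1,1,1,1,1,1,1]'

```text
time: 6.7
position: [0.5179, -0.0968, 0.1593]
tool_rot: [-180.0, 7.4, 80.9]
ft_force: [1.9, 5.6, -5.8]
gripper_width: 0.0117
grip_force: 12.0
```

```bash
python3 - <<'E'
from h import *
s=get_state();print({k:np.round(s[k],3).tolist() for k in("time","position","tool_rot","ft_force","wrist_torque")})
w=np.radians(CY-6);print("n force",s["ft_force"]@np.array([np.cos(w),np.sin(w),0]))
c=pose(6,.13)
for g in (5,4,3,2.5,2,1.5,1,.5): print(g,rel(*pose(g,.13),c=c))
E
```

```text
{'time': 6.7, 'position': [0.518, -0.097, 0.159], 'tool_rot': [-179.993, 7.44, 80.874], 'ft_force': [1.901, 5.559, -5.758], 'wrist_torque': [1.054, -0.267, 0.177]}
n force 0.9880609935990614
5 ([-0.5, 3.2, 0.1], [-0.13, -0.0, -0.99])
4 ([-0.9, 6.5, 0.1], [-0.26, -0.0, -1.98])
3 ([-1.3, 9.8, 0.2], [-0.39, -0.0, -2.97])
2.5 ([-1.5, 11.4, 0.2], [-0.45, 0.0, -3.47])
2 ([-1.6, 13.0, 0.2], [-0.52, 0.0, -3.97])
1.5 ([-1.8, 14.7, 0.2], [-0.58, 0.0, -4.46])
1 ([-1.9, 16.3, 0.2], [-0.65, 0.0, -4.96])
0.5 ([-2.0, 17.9, 0.3], [-0.71, -0.0, -5.45])
```

>>> play_rows --slide '[[0,1.6,0],[0,3.2,0.1],[0,4.9,0.1],[0,6.5,0.1],[-0.2,8.2,0.2],[-0.3,9.8,0.2],[-0.3,9.8,0.2]]' --turn '[[-0.07,0,-0.5],[-0.13,0,-0.99],[-0.2,0,-1.5],[-0.26,0,-1.98],[-0.33,0,-2.5],[-0.39,0,-2.97],[-0.39,0,-2.97]]' --hand '[1,1,1,1,1,1,1]'

```text
time: 7.58
position: [0.5274, -0.0994, 0.1594]
tool_rot: [-180.0, 7.5, 83.9]
ft_force: [-4.0, -4.3, 0.4]
gripper_width: 0.0119
grip_force: 12.0
```

```bash
python3 - <<'E'
from h import *
import cv2
p,d=vision.camera("top");cv2.imwrite("pics/top3.png",cv2.resize(p[160:230,255:335],None,fx=8,fy=8,interpolation=cv2.INTER_CUBIC))
p,d=vision.camera("side")
s=get_state();print({k:np.round(s[k],3).tolist() for k in("time","position","tool_rot","ft_force","wrist_torque")})
E
```

```text
{'time': 7.675, 'position': [0.527, -0.099, 0.159], 'tool_rot': [-179.989, 7.508, 83.858], 'ft_force': [-4.977, -4.511, 0.634], 'wrist_torque': [-0.736, 0.585, 0.115]}
```

View pics/top3.png

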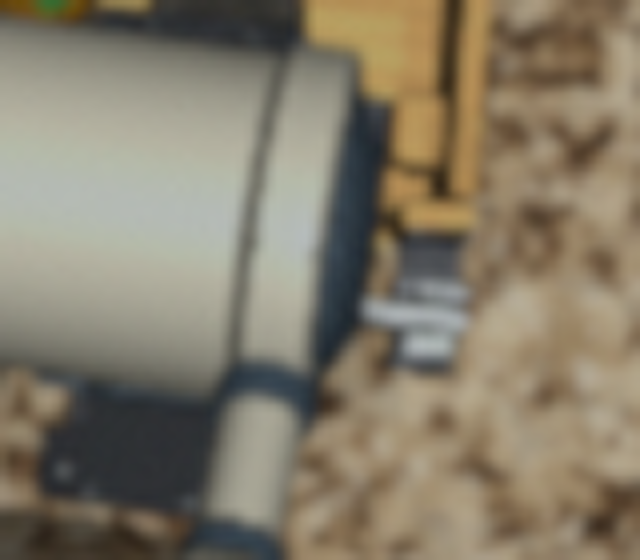

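The top view shows the bar at (415,312), past the lip at (430,345) and just short of the inner wall at (435,290). I'll feel for the wall in small steps.

>>> play_rows --slide '[[-0.5,0.4,0],[-0.5,0.8,0],[-0.5,0.8,0],[-0.5,0.8,0]]' --turn '[[0,0,-0.12],[-0.03,0,-0.25],[-0.03,0,-0.25],[-0.03,0,-0.25]]' --hand '[1,1,1,1]'

```text
time: 8.18
position: [0.5281, -0.0996, 0.1594]
tool_rot: [-180.0, 7.5, 84.1]
ft_force: [-5.0, -3.1, -0.6]
gripper_width: 0.0122
grip_force: 12.0
```

>>> play_rows --slide '[[-0.3,0.4,0],[-0.3,0.8,0],[-0.3,0.8,0],[-0.3,0.8,0]]' --turn '[[0,0,-0.12],[-0.03,0,-0.25],[-0.03,0,-0.25],[-0.03,0,-0.25]]' --hand '[1,1,1,1]'

```text
time: 8.68
position: [0.5289, -0.0999, 0.1594]
tool_rot: [-180.0, 7.5, 84.4]
ft_force: [-4.1, -3.0, -2.0]
gripper_width: 0.012
grip_force: 12.0
```

>>> play_rows --slide '[[-0.3,0.4,0],[-0.3,0.8,0],[-0.3,0.8,0],[-0.3,0.8,0]]' --turn '[[0,0,-0.12],[-0.03,0,-0.25],[-0.03,0,-0.25],[-0.03,0,-0.25]]' --hand '[1,1,1,1]'

```text
time: 9.18
position: [0.5294, -0.1, 0.1593]
tool_rot: [-180.0, 7.4, 84.6]
ft_force: [-6.3, -0.1, -0.1]
gripper_width: 0.0118
grip_force: 12.0
```

```bash
python3 - <<'E'
from h import *
import cv2
p,d=vision.camera("top");np.savez("top4.npz",p=p,d=d);cv2.imwrite("pics/top4.png",cv2.resize(p[188:212,292:324],None,fx=20,fy=20,interpolation=cv2.INTER_CUBIC))
print(get_state()["ft_force"])
P=cloud("top",d)
for v in range(194,208): print(v,P[v,306:312].round(3)[:,[0,2]].tolist())
E
```

```text
[-6.69609903 -1.17236548 -1.47911931]
194 [[0.539, 0.07], [0.539, 0.072], [0.539, 0.072], [0.539, 0.07], [0.539, 0.066], [0.539, 0.067]]
195 [[0.533, 0.113], [0.532, 0.134], [0.532, 0.133], [0.532, 0.137], [0.532, 0.136], [0.532, 0.133]]
196 [[0.53, 0.119], [0.529, 0.134], [0.529, 0.136], [0.529, 0.134], [0.529, 0.139], [0.529, 0.134]]
197 [[0.526, 0.127], [0.526, 0.126], [0.526, 0.126], [0.526, 0.125], [0.526, 0.125], [0.526, 0.128]]
198 [[0.523, 0.123], [0.523, 0.121], [0.523, 0.127], [0.523, 0.123], [0.523, 0.128], [0.523, 0.127]]
199 [[0.52, 0.113], [0.52, 0.122], [0.52, 0.12], [0.52, 0.125], [0.52, 0.125], [0.52, 0.126]]
200 [[0.519, 0.071], [0.519, 0.071], [0.519, 0.072], [0.52, 0.067], [0.52, 0.066], [0.52, 0.065]]
201 [[0.515, 0.096], [0.515, 0.094], [0.515, 0.089], [0.515, 0.095], [0.515, 0.094], [0.516, 0.066]]
202 [[0.512, 0.095], [0.512, 0.1], [0.512, 0.091], [0.512, 0.095], [0.512, 0.093], [0.513, 0.071]]
203 [[0.509, 0.084], [0.509, 0.091], [0.509, 0.088], [0.509, 0.092], [0.509, 0.09], [0.512, 0.001]]
204 [[0.506, 0.066], [0.506, 0.071], [0.506, 0.079], [0.506, 0.095], [0.506, 0.094], [0.509, 0.003]]
205 [[0.503, 0.074], [0.503, 0.068], [0.503, 0.061], [0.503, 0.069], [0.503, 0.067], [0.505, 0.008]]
206 [[0.502, 0.003], [0.502, 0.004], [0.502, 0.002], [0.502, 0.003], [0.502, 0.001], [0.502, -0.0]]
207 [[0.498, -0.002], [0.498, 0.004], [0.499, -0.001], [0.499, 0.003], [0.499, 0.002], [0.499, -0.0]]
```

View pics/top4.png

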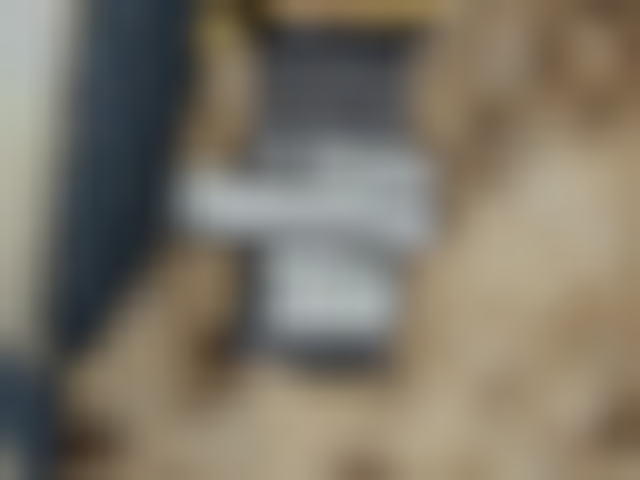

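The bar at (310,205) now lies against the inner wall at (340,165), and the contact force has started to rise. I'll back off 0.5 mm and lower it.

```bash
python3 - <<'E'
from h import *
c=pose(1.7,.13)
for a in (.11,.09,.07,.05,.03,.015,0): print(a,rel(*pose(1.7,a),c=c))
E
```

```text
0.11 ([-1.1, 0.0, 3.1], [0.0, 1.15, 0.0])
0.09 ([-2.1, 0.0, 6.2], [0.0, 2.29, 0.0])
0.07 ([-3.0, 0.0, 9.3], [0.0, 3.44, 0.0])
0.05 ([-3.9, 0.0, 12.5], [0.0, 4.58, 0.0])
0.03 ([-4.7, 0.0, 15.6], [0.0, 5.73, 0.0])
0.015 ([-5.3, -0.0, 18.0], [0.0, 6.59, 0.0])
0 ([-5.8, 0.0, 20.4], [0.0, 7.45, 0.0])
```

>>> play_rows --slide '[[0,-0.5,0],[0,-0.5,0],[-0.5,-0.5,1.5],[-1.1,-0.5,3.1],[-1.6,-0.5,4.6],[-2.1,-0.5,6.2],[-2.5,-0.5,7.7],[-3,-0.5,9.3],[-3.4,-0.5,10.9],[-3.9,-0.5,12.5],[-3.9,-0.5,12.5]]' --turn '[[0,0,0.15],[0,0,0.15],[0,0.57,0.15],[0,1.15,0.15],[0,1.72,0.15],[0,2.29,0.15],[0,2.86,0.15],[0,3.44,0.15],[0,4,0.15],[0,4.58,0.15],[0,4.58,0.15]]' --hand '[1,1,1,1,1,1,1,1,1,1,1]'

```text
time: 10.6
position: [0.5287, -0.1056, 0.1474]
tool_rot: [180.0, 2.8, 84.4]
ft_force: [-3.1, 1.5, -1.3]
gripper_width: 0.0119
grip_force: 12.0
```

```bash
python3 - <<'E'
from h import *
s=get_state();print({k:np.round(s[k],3).tolist() for k in("time","position","tool_rot","ft_force","wrist_torque")})
p,d=vision.camera("top");P=cloud("top",d)
for v in range(195,205): print(v,P[v,306:312].round(3)[:,[0,2]].tolist())
c=pose(1.7,.05)
for a in (.03,.015,0): print(a,rel(*pose(1.7,a),c=c))
E
```

```text
{'time': 10.6, 'position': [0.529, -0.106, 0.147], 'tool_rot': [179.998, 2.848, 84.42], 'ft_force': [-3.12, 1.46, -1.312], 'wrist_torque': [0.352, 0.531, 0.278]}
195 [[0.51, 0.541], [0.51, 0.539], [0.51, 0.539], [0.51, 0.536], [0.511, 0.529], [0.511, 0.524]]
196 [[0.508, 0.538], [0.508, 0.541], [0.508, 0.542], [0.508, 0.537], [0.509, 0.531], [0.509, 0.524]]
197 [[0.506, 0.54], [0.506, 0.538], [0.506, 0.54], [0.506, 0.533], [0.507, 0.523], [0.507, 0.521]]
198 [[0.504, 0.537], [0.503, 0.54], [0.504, 0.537], [0.504, 0.529], [0.504, 0.521], [0.504, 0.524]]
199 [[0.501, 0.538], [0.501, 0.541], [0.501, 0.538], [0.502, 0.53], [0.502, 0.519], [0.502, 0.518]]
200 [[0.499, 0.535], [0.499, 0.537], [0.499, 0.533], [0.5, 0.521], [0.5, 0.519], [0.5, 0.515]]
201 [[0.497, 0.535], [0.497, 0.537], [0.497, 0.527], [0.498, 0.519], [0.498, 0.517], [0.498, 0.511]]
202 [[0.495, 0.537], [0.495, 0.535], [0.495, 0.528], [0.495, 0.518], [0.496, 0.515], [0.496, 0.506]]
203 [[0.492, 0.533], [0.493, 0.532], [0.493, 0.521], [0.493, 0.517], [0.493, 0.513], [0.494, 0.504]]
204 [[0.49, 0.534], [0.49, 0.53], [0.491, 0.513], [0.491, 0.512], [0.491, 0.507], [0.492, 0.495]]
0.03 ([-1.1, 0.0, 3.1], [0.0, 1.15, -0.0])
0.015 ([-1.8, -0.0, 5.4], [0.0, 2.01, 0.0])
0 ([-2.6, -0.0, 7.8], [0.0, 2.86, 0.0])
```

Forces stay low with the bar below the lip angle, so it is entering the notch. I'll lower it the rest of the way.

>>> play_rows --slide '[[-0.5,0,1.5],[-1.1,0,3.1],[-1.4,0,4.2],[-1.8,0,5.4],[-2.2,0,6.6],[-2.6,0,7.8],[-2.6,0,7.8]]' --turn '[[0,0.57,0],[0,1.15,0],[0,1.6,0],[0,2.01,0],[0,2.43,0],[0,2.86,0],[0,2.86,0]]' --hand '[1,1,1,1,1,1,1]'

```text
time: 11.52
position: [0.5285, -0.1085, 0.1399]
tool_rot: [180.0, -0.0, 84.4]
ft_force: [-3.4, 1.6, -0.5]
gripper_width: 0.0122
grip_force: 12.0
```

>>> play_rows --slide '[[0,0,0],[0,0,0],[0,0,0],[0,0,0],[0,0,0],[0,0,0],[0,0,0],[0,0,0]]' --turn '[[0,0,0],[0,0,0],[0,0,0],[0,0,0],[0,0,0],[0,0,0],[0,0,0],[0,0,0]]' --hand '[0.85,0.8,0.7,0.6,0.5,0.5,0.5,0.5]'

```text
time: 12.52
position: [0.5285, -0.1085, 0.1399]
tool_rot: [180.0, 0.0, 84.4]
ft_force: [-0.3, -0.1, -0.3]
gripper_width: 0.0455
grip_force: 0.0
```

>>> play_rows --slide '[[0,0,-10],[0,0,-25],[0,0,-50],[0,0,-80],[0,0,-110],[0,-40,-120],[0,-80,-120],[0,-120,-120],[0,-150,-120],[0,-150,-120],[0,-150,-120]]' --turn '[[0,0,0],[0,0,0],[0,0,0],[0,0,0],[0,0,0],[0,0,0],[0,0,0],[0,0,0],[0,0,0],[0,0,0],[0,0,0]]' --hand '[0.5,0.5,0.5,0.5,0.5,0.5,0.5,0.5,0.5,0.5,0.5]'

```text
time: 13.9
position: [0.38, -0.0942, 0.2607]
tool_rot: [179.9, 0.0, 84.4]
ft_force: [1.0, 0.3, -0.6]
gripper_width: 0.0456
grip_force: 0.0
```

```bash
python3 - <<'E'
from h import *
import cv2
p,d=vision.camera("side");q,e=vision.camera("top")
a=cv2.resize(p[170:270,185:320],(500,370),interpolation=cv2.INTER_CUBIC);b=cv2.resize(q[130:230,218:326],(300,278),interpolation=cv2.INTER_CUBIC)
o=np.zeros((370,800,3),np.uint8);o[:,:500]=a;o[:278,500:]=b;cv2.imwrite("pics/fin.png",o)
P=cloud("side",d)[170:270,185:320].reshape(-1,3)
t=P[(P[:,2]>.12)&(P[:,2]<.17)&(P[:,1]>-.16)&(P[:,1]<-.05)&(P[:,0]<.56)];print(t.mean(0),t.max(0))
print(pose(1.8,0)[0],get_state()["time"],get_state()["position"])
E
```

```text
[ 0.5324239  -0.11160406  0.13997919] [ 0.53643667 -0.09826984  0.15764908]
[ 0.53020594 -0.1086471   0.14      ] 14.0 [ 0.38007606 -0.09418844  0.26017931]
```

View pics/fin.png

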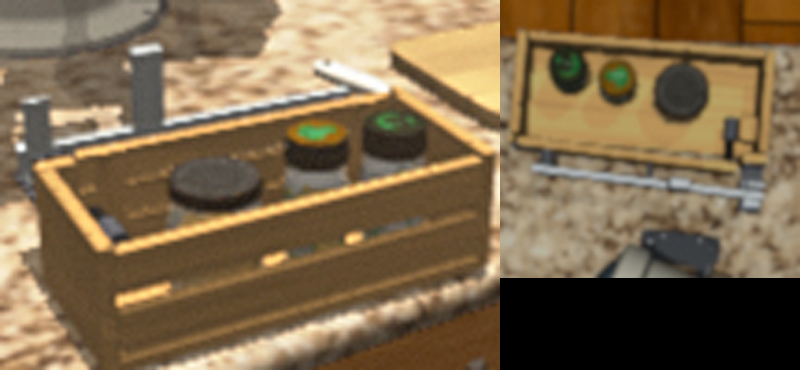

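The gate is shut and the bar runs level into the keeper at (35,150) in the side view and (750,190) in the top view. The tab top is at z≈0.156, the robot is clear, and the jars are where they were. I'm handing the job in.

```bash
python3 -c "
from plant import manip
print(manip.close_job())"
```

```text
the job is handed in; nothing more can be done
None
```

The gate is shut and latched: the bar sits level in the keeper's notch and held by itself with the robot clear, and the jars were not disturbed; the job was handed in at about 14 s.

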